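# Roll the doming block to its hollowed face and lay it in the cradle

## Task

The six-sided wooden doming block lies with its row of hollows turned down and away to the right. Roll it over on the desk, one face at a time and letting it lie flat on each, without lifting it off the desk, until the hollows look straight up; then pick it up and lay it gently in the two-saddle metal cradle, seated fully between the cheeks of both saddles and centred endwise, hollows still up, and let go. Do not disturb the pliers, the round tin and the spool.

Things in the scene. Friction and masses are not known exactly. Their poses are not given: they have to be found in the camera images.
- block: Dark wooden regular hexagonal bar, 150 mm long, 60 mm across flats, 69 across edges, faces 34.6 wide, about 0.3 kg; five faces plain, one with a row of five round hollows. Origin at its centre (30 mm above what it lies flat on); x along it, z out of the hollowed face. Starts flat on the desk, x ahead within 35 deg, z to the right 30 deg below level: two 60 deg rolls to the left bring z up.
- block_face (a point): Centre of the block's hollowed face, 30 mm from its centre. The hollows are 16 to 8 mm wide and 4.5 deep, with pale floors; a pale line on each end of the block runs from the middle to this face. A one-face roll shifts the block 34.6 mm and lifts its centre to 34.6 on the way. Opposite slanting faces can be gripped with the gripper leaning 30 deg from vertical across the bar.
- cradle: Fixed metal cradle: dark base plate 140 x 100 x 8 mm with two aluminium saddles, 16 mm thick, centred at x = -55 and +55, 94 mm free between them. Origin under the plate's middle, on the desk; x along the trough, z up. Flat saddle floors 20 mm above the desk; cheeks rise outward at 60 deg to about 34 mm, following the block's lower slanting faces with 1 mm play.
- cradle_seat (a point): Where the seated block's centre belongs: 50 mm above the desk over the cradle's origin, the block lying along the cradle's x, either end first.
- pliers: Bystander: pliers with red handles, 148 mm long, 11 mm high, lying flat; origin at the centre of the underside. Leave alone.
- wax_tin: Bystander: round low tin with dark green lid, 63 mm across, 21 mm high; origin at the centre of the underside. Leave alone.
- spool_0: Bystander: upright spool of pale thread, 35 mm across, 44 mm high; origin at the centre of the underside. Leave alone.
There are look-alikes about, which are no part of the job. There is more than one size of the cradle; the one meant has the size given above.

How it is judged:
By the outcome, as a careful person would: the job done as asked, in the order asked, and still so for the second after the job is handed in, with the robot touching nothing.
It also fails if it takes over 72 s, if anything falls off the work surface, if the arm or the gripper's body presses on something with over 40 N, if the wrist force passes 120 N, or if a joint passes its speed limit or range.

## Robot

A 6-joint arm with a two-finger parallel gripper is mounted at the origin on a cart in front of the work surface, level with it; the furniture and walls round the work are solid. World frame = base frame: x ahead of the robot, y to its left, z up, the work surface at z = 0. Lengths are in m, angles in degrees, forces in N, time in s.
With the tool pointing down it reaches from about 0.3 to 0.75 m from the base axis. Payload 8.5 kg.
Tool frame: the origin (TCP) lies at the very end of the fingers, on their centre line; the grasp point (between the pads) lies 19 mm behind it; z points along the fingers, y is the line along which they close (so a half turn about z gives the same grasp; the last joint's range is limited). The gripper opens to 85 mm and grips with 20 to 120 N. Pads are 22 mm wide; open, the fingers measure 114 mm over their backs; the gripper's body (76 mm by 85 mm) begins 54 mm behind the grasp point. The pads swing forward as they close: fully open they stand 13 mm farther back than shut.
Start: joints at [-79.601, 21.807, 74.336, -0, 83.858, -12.336], TCP at [0.213, -0.507, 0.231] pointing down, gripper open.
Joint ranges: [-178.18, 178.18], [-50.72, 133.34], [12.68, 142.11], [-81.47, 261.47], [9.98, 163.14], [-165.26, 165.26]. Speed limits (degrees/s): [136.94, 136.94, 180, 180, 180, 180].

## Interface

Orientations are given as a 3x3 rotation matrix whose columns are the frame's x, y, z axes.
In Python, from rig import env, imaging gives the robot as it stands. The module is installed in compiled form; this text tells all that it offers.
- The arm moves only by the tool arm_command, never from a script. Its arguments are lists of equal length, an entry for each row: "turn": the turn, a rotation vector about the tool's x, y, z in units of 5 degrees (1.0 is 5 degrees), a list of three; "xyz": the shift along the tool's x, y, z in units of 50 mm (1.0 is 50 mm), a list of three; "claw": the finger opening in mm, from 0 to 85.4. A call has 1 to 12 rows; each row shifts and turns the commanded pose from where the row before left it, along the tool's axes as they then stand; what a row does not reach is not made up. A row lasts 1/10 s, in which the tool goes at most 50 mm and 8.59 degrees, less where a joint would pass 70% of its speed; a pose out of reach is approached as far as the arm can. A call is refused whole if a number of a shift passes 1 or a number of a turn 1, either way. A call with a gripper value outside its range is refused whole. The fingers move at their own pace and stop on an object; "squeeze" is the grip in N (left out, the last holds). Time passes only in rows, so rows that do not move let the fingers close. It gives the time, the measured TCP pose, the force, the opening and the grip force at its end, in the units of the state.
- env.observe(): the state, without advancing time (a new reading comes with each control period).
- imaging.get_image(name): name is "scene" or "top" or "wrist"; returns (picture, depth): 384x512x3 uint8, blue, green, red; 384x512 float32, m along the optical axis (not along the pixel's ray), 0 where there is no reading.
- imaging.camera_info(name): a dict with "camera_matrix" (3x3 intrinsics, pixels), "rvec" (rotation vector, rad) and "tvec" (3), from world to camera coordinates, as OpenCV has them. Camera axes: x right, y down, z forward; pixel columns grow to the right and rows downward; lengths in m; the calibration is good to about 2 mm. A picture is of the moment at which its call begins: read the wrist's pose just before it. camera_info takes no time and is no camera call; for the wrist camera it gives the pose at the moment of the call.
- env.close_job(): hands the job in; it is judged then, once.
The state is a dict: "time_s": time; "q": joint angles; "qvel": joint speeds; "joint_efforts": joint torques, N m; "position": TCP position; "tool_rot": TCP orientation; "ft_force": force on the tool from outside, world axes, zero at the start; "wrist_torque": the same for the moment, N m; "grip_width": finger opening in m; "gripper_force": force on a finger pad.
Only numpy, scipy, OpenCV 4.12 (cv2) and the standard library are available. Lean on these libraries where they do the work, as an engineer would, in place of code of your own. Each camera call takes 0.05 s, during which the arm holds its last target. There are 200 camera calls.

## Working session

There is one attempt and no reset: what is moved stays moved. The work goes in short steps, Python scripts to look and compute and a tool call to move; the robot and the scene stay as the last step left them, time stands still between calls to the robot, and variables do not carry over. Pictures are saved under pics/ and viewed, at most 11 in all, crops included, and the job is handed in when it is done.

Besides the shell and the picture viewer there is one more tool, called by a JSON object that holds its "api" and its "payload". arm_command: Moves the arm, as the interface text tells. Its arguments: {"type":"object","properties":{"turn":{"type":"array"},"xyz":{"type":"array"},"claw":{"type":"array"},"squeeze":{"type":"number"}},"required":["turn","xyz","claw"]}

```bash
mkdir -p pics
cat > h.py <<'E'
import numpy as np, cv2
from rig import env, imaging
def snap(name,fn):
    im,d=imaging.get_image(name); ci=imaging.camera_info(name)
    np.savez(fn,im=im,d=d,K=ci["camera_matrix"],r=ci["rvec"],t=ci["tvec"]); cv2.imwrite(f"pics/{fn}.png",im)
def load(fn):
    z=np.load(fn+".npz"); return z
def ray(z,u,v):
    R=cv2.Rodrigues(np.array(z["r"]))[0]; c=-R.T@np.ravel(z["t"])
    d=R.T@np.linalg.inv(z["K"])@np.array([u,v,1.]); return c,d
def onz(z,u,v,h):
    c,d=ray(z,u,v); return c+d*(h-c[2])/d[2]
def cloud(z):
    R=cv2.Rodrigues(np.array(z["r"]))[0]; v,u=np.mgrid[:384,:512]
    p=np.stack([u,v,np.ones_like(u)],-1).reshape(-1,3)@np.linalg.inv(z["K"]).T*z["d"].reshape(-1,1)
    return ((p-np.ravel(z["t"]))@R).reshape(384,512,3)
E
python3 - <<'E'
from h import *
snap("scene","s0");snap("top","t0")
a=load("s0")["im"];b=load("t0")["im"]
cv2.imwrite("pics/both.png",cv2.resize(np.vstack([a,b]),(400,600)))
s=env.observe();print({k:np.round(v,3).tolist() for k,v in s.items()})
for n in("s0","t0"):
    z=load(n);print(ray(z,256,192))
E
```

```text
{'time_s': 0.1, 'q': [-79.599, 21.839, 74.38, 0.0, 83.859, -12.337], 'qvel': [-0.07, -0.087, -0.077, -0.029, 0.029, -0.027], 'joint_efforts': [0.005, -44.922, -23.166, -0.0, 0.004, 0.0], 'position': [0.213, -0.507, 0.231], 'tool_rot': [[0.922, 0.387, -0.0], [0.387, -0.922, 0.001], [0.0, -0.001, -1.0]], 'ft_force': [-0.156, -0.205, -0.289], 'wrist_torque': [0.024, 0.016, -0.021], 'gripper_force': 0.0, 'grip_width': 0.085}
(array([-0.10183582,  0.19843576,  1.15797121]), array([ 0.49364399, -0.15842062, -0.85513257]))
(array([ 0.24704251, -0.02958892,  1.49847832]), array([ 0.19734845,  0.01879343, -0.98016769]))
```

View pics/t0.png

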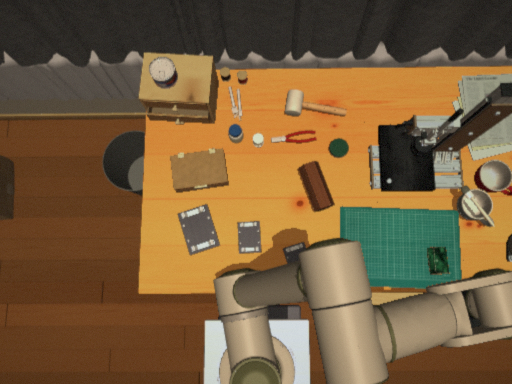

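View pics/s0.png

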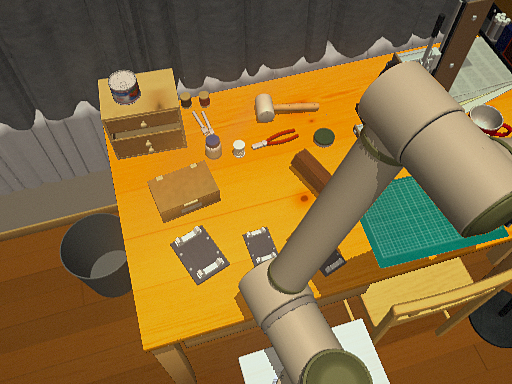

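The top view shows the block at about (316,186), the pliers at (295,137), the tin at (338,148) and the spool at (258,140). There are three candidate cradles: (198,229), (249,237) and (295,252), the last partly hidden by the arm. I'll measure their sizes next.

Run:
```python
from h import *
z=load("t0");im=z["im"]
print("bgr",im[237,249],im[229,198],im[186,316],im[252,292])
g=im.max(2)
def rect(u0,v0,u1,v1,h,m,name):
    q=np.zeros_like(m);q[v0:v1,u0:u1]=m[v0:v1,u0:u1]
    cs,_=cv2.findContours(q.astype(np.uint8),0,1);c=max(cs,key=cv2.contourArea)
    P=np.array([onz(z,u,v,h)[:2] for u,v in c[:,0]],np.float32)
    (cx,cy),wh,a=cv2.minAreaRect(P);print(name,round(cx,4),round(cy,4),np.round(wh,4),round(a,1),cv2.boundingRect(c))
hsv=cv2.cvtColor(im,cv2.COLOR_BGR2HSV)
m=(hsv[...,1]<120)
rect(170,195,222,262,.008,m,"A");rect(230,210,268,262,.008,m,"B");rect(275,232,312,268,.008,m,"C")
mb=(hsv[...,2]<150)
rect(290,150,340,218,.06,mb,"block")
# block cloud
C=cloud(z);s=C[150:218,290:340].reshape(-1,3);k=s[:,2]>.045
print("top pts",k.sum(),np.median(s[k],0));
P=s[k][:,:2].astype(np.float32);print(cv2.minAreaRect(P))
A=cv2.resize(im[190:275,170:320],None,fx=5,fy=5,interpolation=2);cv2.imwrite("pics/c1.png",A)
B=cv2.resize(im[120:220,225:365],None,fx=5,fy=5,interpolation=2)
cv2.imwrite("pics/c2.png",B)
for n,(u,v) in dict(spool=(258,140),tin=(338,148)).items(): print(n,onz(z,u,v,.03))
for u,v in((272,140),(316,135)):print("pl",onz(z,u,v,.005))
```

```text
bgr [82 87 96] [84 87 96] [ 38  64 111] [39 40 44]
A 0.4298 0.1832 [0.1382 0.0984] 18.1 (178, 205, 42, 50)
B 0.4032 0.022 [0.0985 0.0695] 2.6 (238, 221, 23, 33)
C 0.3468 -0.1176 [0.1102 0.0777] 89.6 (276, 242, 36, 26)
block 0.5549 -0.1856 [0.1557 0.0714] 19.0 (297, 161, 38, 51)
top pts 803 [ 0.55500739 -0.18974916  0.05898009]
((0.429105669260025, -0.15075717866420746), (0.12726417183876038, 0.41847193241119385), 73.27046966552734)
spool [ 0.71459903 -0.00872731  0.03      ]
tin [ 0.68499088 -0.26634512  0.03      ]
pl [ 0.72207248 -0.05451167  0.005     ]
pl [ 0.7377452  -0.19975514  0.005     ]
```

View pics/c1.png

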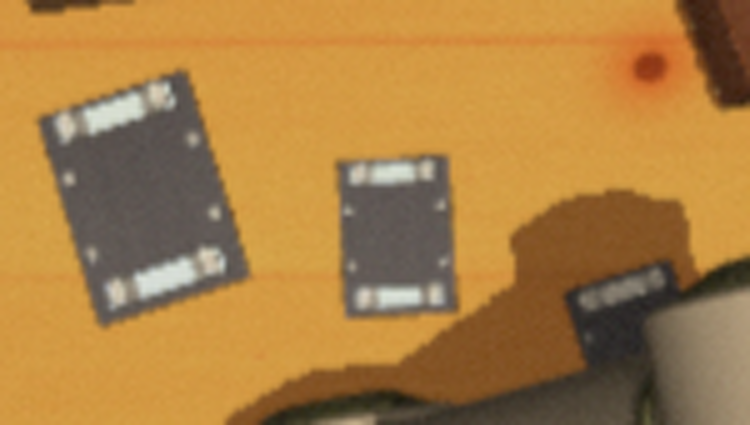

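View pics/c2.png

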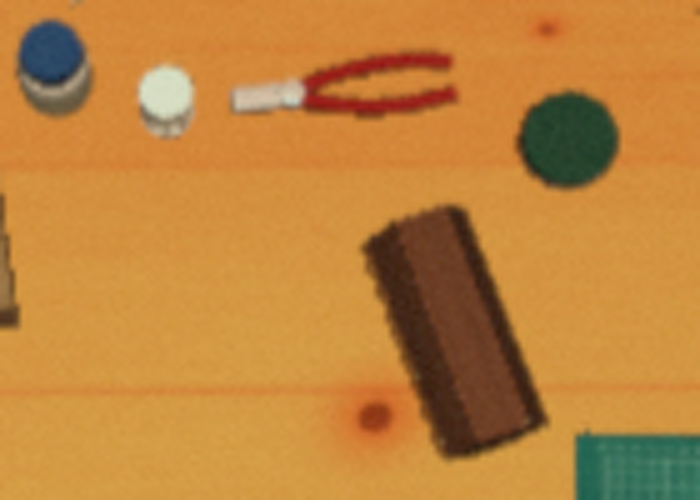

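Candidate cradles in the top view:
- **(198,229):** plate measures 138 x 98 mm, which matches 140 x 100, so this is the one meant.
- **(249,237):** 98 x 70 mm, too small.
- **(295,252):** about 77 mm wide, too small.

The first crop confirms this: the left cradle is clearly the largest, yaw about 18°. The second crop shows the block with its plain side up, yaw about 19°, with free desk to its left. I'll move above it for a closer look.

{"api": "arm_command", "payload": {"turn": [[0,0,0],[0,0,0],[0,0,0],[0,0,0],[0,0,0],[0,0,0],[0,0,0],[0,0,0],[0,0,0],[0,0,0],[0,0,0.76],[0,0,0]], "xyz": [[0.4,-0.15,0],[0.85,-0.32,0],[0.85,-0.32,0],[0.85,-0.32,0],[0.85,-0.32,0],[0.85,-0.32,0],[0.85,-0.32,0],[0.85,-0.32,0],[0.85,-0.32,0],[0.85,-0.32,0],[0.4,-0.15,0],[0,0,0]], "claw": [85,85,85,85,85,85,85,85,85,80,75,72]}}

```text
time_s: 1.3
position: [0.5421, -0.1951, 0.2306]
tool_rot: [[0.945, 0.327, -0.001], [0.327, -0.945, 0.001], [-0.0, -0.001, -1.0]]
ft_force: [-0.3, -0.3, 0.2]
grip_width: 0.0719
gripper_force: 0.0
```

Run:
```python
from h import *
s=env.observe();print(s["time_s"],s["position"],np.round(s["tool_rot"],3),s["grip_width"],s["ft_force"])
snap("wrist","w1");print(ray(load("w1"),256,192))
snap("top","t1")
cv2.imwrite("pics/w1t1.png",np.hstack([cv2.resize(load(n)["im"],(400,300)) for n in("w1","t1")]))
```

```text
1.3 [ 0.54211447 -0.19511445  0.23062341] [[ 0.945  0.327 -0.001]
 [ 0.327 -0.945  0.001]
 [-0.    -0.001 -1.   ]] 0.07191947898639774 [-0.33428868 -0.31811866  0.15060312]
(array([ 0.60740042, -0.1729314 ,  0.37308242]), array([-0.27964378, -0.0846022 , -0.9565573 ]))
```

View pics/w1t1.png

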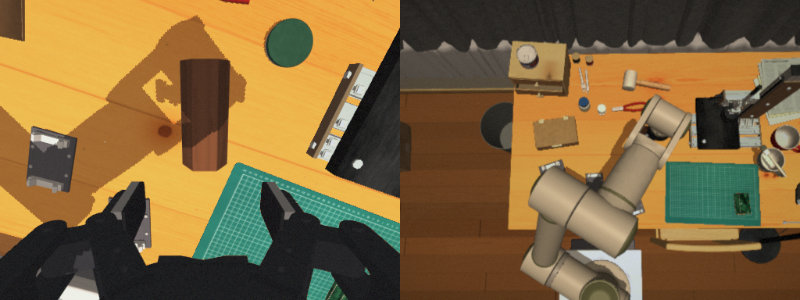

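The wrist view on the left shows the block at about (205,115), or (262,147) at full size, with the fingers below it. I'll measure the block from the depth image.

```bash
cat >> h.py <<'E'
def block(fn,box,zlo=.054,zhi=.068,h=.06):
    """top-face centre/yaw from depth, in world"""
    z=load(fn);C=cloud(z);u0,v0,u1,v1=box
    m=np.zeros((384,512),np.uint8);m[v0:v1,u0:u1]=((C[...,2]>zlo)&(C[...,2]<zhi))[v0:v1,u0:u1]
    m=cv2.morphologyEx(m,cv2.MORPH_OPEN,np.ones((3,3)))
    cs,_=cv2.findContours(m,0,1);c=max(cs,key=cv2.contourArea)
    q=np.zeros_like(m);cv2.drawContours(q,[c],-1,1,-1)
    zs=C[(q>0)&(z["d"]>0)][:,2]
    P=np.array([onz(z,u,v,np.median(zs))[:2] for u,v in c[:,0]],np.float32)
    r=cv2.minAreaRect(P);return r,np.median(zs),zs.std(),c.reshape(-1,2).min(0),c.reshape(-1,2).max(0)
E
python3 - <<'E'
from h import *
print(block("w1",(215,60,310,230)))
z=load("w1");C=cloud(z)
# cross-section: points near block, in frame yaw 19
a=np.deg2rad(19);A=np.array([np.cos(a),np.sin(a)]);N=np.array([-A[1],A[0]])
p=C[60:230,215:310].reshape(-1,3);p=p[p[:,2]>.008]
s=p[:,:2]@A;n=p[:,:2]@N
print("s range",np.percentile(s,[0,.5,99.5,100]),"n",np.percentile(n,[0,.5,99.5,100]))
t=p[p[:,2]>.055];tn=t[:,:2]@N;ts=t[:,:2]@A
for lo in np.linspace(ts.min(),ts.max(),7)[:-1]:
    k=(ts>=lo)&(ts<lo+.026); print(round(lo,4),np.round([tn[k].min(),tn[k].max(),np.median(t[k,2])],4))
d=C[0:384:20,0:512:20].reshape(-1,3);print("desk z",np.median(d[np.abs(d[:,2])<.01][:,2]))
E
```

```text
(((0.5596016645431519, -0.1919512301683426), (0.1484268307685852, 0.04099113866686821), 19.094036102294922), np.float64(0.0598164635059938), np.float64(0.0013598560676495312), array([241,  75], dtype=int32), array([283, 218], dtype=int32))
s range [0.39127162 0.3927832  0.54064276 0.54123994] n [-0.3981152  -0.39749634 -0.33001092 -0.32954253]
0.3913 [-0.3843 -0.3431  0.0599]
0.4162 [-0.3839 -0.3434  0.0599]
0.4412 [-0.3841 -0.3437  0.0599]
0.4661 [-0.3845 -0.3432  0.0598]
0.4911 [-0.3842 -0.3433  0.0598]
0.516 [-0.3844 -0.3429  0.0598]
desk z 0.00010791179545634464
```

{"api": "arm_command", "payload": {"turn": [[1,0,0],[1,0,0],[1,0,0],[1,0,0],[1,0,0],[1,0,0],[0,0,0],[0,0,0],[0,0,0],[0,0,0],[0,0,0],[0,0,0]], "xyz": [[0,0,0],[0,0,0],[0,0,0],[0,0,0],[0,0,0],[0,0,0],[0.07,0.41,0.3],[0.07,0.41,0.3],[0.07,0.41,0.3],[0.07,0.41,0.3],[0.07,0.41,0.3],[0,0,0]], "claw": [71,71,71,71,71,71,71,71,71,71,71,71], "squeeze": 40}}

```text
time_s: 2.6
position: [0.5724, -0.2415, 0.112]
tool_rot: [[0.947, 0.277, -0.165], [0.323, -0.818, 0.476], [-0.003, -0.504, -0.864]]
ft_force: [0.2, -0.2, -0.6]
grip_width: 0.0711
gripper_force: 0.0
```

```bash
cat >> h.py <<'E'
def go(target,ang,yaw=19.0):
    """needed tool-frame shift (units) and rotation (units) to target TCP; ang = lean about bar axis (+30 = body leaning right)"""
    from scipy.spatial.transform import Rotation as Ro
    s=env.observe();R=np.array(s["tool_rot"])
    Rt=Ro.from_euler("z",yaw,degrees=True).as_matrix()@Ro.from_euler("x",180+ang,degrees=True).as_matrix()
    e=Ro.from_matrix(R.T@Rt).as_rotvec(degrees=True)
    sh=np.array(target)-s["position"]
    print("t",round(s["time_s"],2),"pos",np.round(s["position"],4),"turn units",np.round(e/5,3),"shift now",np.round(R.T@sh/.05,3),"after turn",np.round(Rt.T@sh/.05,3),"F",np.round(s["ft_force"],1),"grip",s["grip_width"],s["gripper_force"])
def frame(yaw):
    a=np.deg2rad(yaw);return np.array([np.cos(a),np.sin(a),0]),np.array([-np.sin(a),np.cos(a),0]),np.array([0,0,1.])
E
python3 - <<'E'
from h import *
a,n,k=frame(19)
c=np.array([.5593,-.1921,.030]);tz=.5*n-.866*k
go(c+.003*tz-.1*tz,30);go(c+.003*tz,30)
E
```

```text
t 2.6 pos [ 0.5724 -0.2415  0.112 ] turn units [-0.054  0.009 -0.047] shift now [ 0.073 -0.063 -0.01 ] after turn [ 0.073 -0.062 -0.01 ] F [ 0.2 -0.2 -0.6] grip 0.07108183434260527 0.0
t 2.6 pos [ 0.5724 -0.2415  0.112 ] turn units [-0.054  0.009 -0.047] shift now [ 0.074 -0.053  1.99 ] after turn [ 0.073 -0.062  1.99 ] F [ 0.2 -0.2 -0.6] grip 0.07108183434260527 0.0
```

{"api": "arm_command", "payload": {"turn": [[-0.05,0.01,-0.05],[0,0,0],[0,0,0],[0,0,0],[0,0,0],[0,0,0],[0,0,0],[0,0,0],[0,0,0]], "xyz": [[0.073,-0.062,0],[0,0,0.3],[0,0,0.4],[0,0,0.4],[0,0,0.3],[0,0,0.2],[0,0,0.15],[0,0,0],[0,0,0]], "claw": [71,71,71,71,71,71,71,71,71]}}

```text
time_s: 3.5
position: [0.5628, -0.1957, 0.0415]
tool_rot: [[0.945, 0.286, -0.159], [0.328, -0.82, 0.469], [0.004, -0.495, -0.869]]
ft_force: [-0.7, -0.1, 0.1]
grip_width: 0.0709
gripper_force: 0.0
```

Run:
```python
from h import *
a,n,k=frame(19)
c=np.array([.5593,-.1921,.030]);tz=.5*n-.866*k
go(c+.003*tz,30)
```

```text
t 3.5 pos [ 0.5628 -0.1957  0.0415] turn units [ 0.062 -0.025  0.043] shift now [-0.045  0.034  0.304] after turn [-0.044  0.036  0.304] F [-0.7 -0.1  0.1] grip 0.0708810944033371 0.0
```

{"api": "arm_command", "payload": {"turn": [[0.03,-0.01,0.02],[0,0,0],[0,0,0],[0,0,0],[0,0,0]], "xyz": [[-0.04,0.035,0],[0,0,0.12],[0,0,0.1],[0,0,0.07],[0,0,0]], "claw": [71,71,71,71,71]}}

```text
time_s: 4.0
position: [0.5585, -0.1901, 0.0267]
tool_rot: [[0.945, 0.284, -0.163], [0.327, -0.819, 0.472], [0.001, -0.499, -0.866]]
ft_force: [0.3, -0.2, 0.7]
grip_width: 0.0706
gripper_force: 0.0
```

Run:
```python
from h import *
a,n,k=frame(19)
c=np.array([.5593,-.1921,.030]);tz=.5*n-.866*k
go(c+.003*tz,30)
snap("wrist","w2")
```

```text
t 4.0 pos [ 0.5585 -0.1901  0.0267] turn units [0.008 0.002 0.018] shift now [ 0.002  0.004 -0.018] after turn [ 0.002  0.004 -0.018] F [ 0.3 -0.2  0.7] grip 0.07063023661281606 0.0
```

View pics/w2.png

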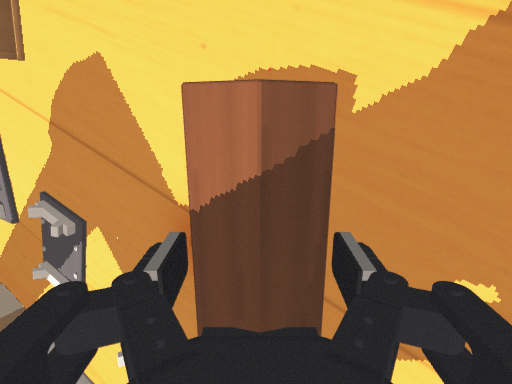

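The block, columns 190–335, sits evenly between the two fingers, and no force shows. I'll close and check.

{"api": "arm_command", "payload": {"turn": [[0,0,0],[0,0,0],[0,0,0],[0,0,0],[0,0,0],[0,0,0]], "xyz": [[0,0,0],[0,0,0],[0,0,0],[0,0,0],[0,0,0],[0,0,0]], "claw": [66,62,58,55,55,55], "squeeze": 40}}

```text
time_s: 4.65
position: [0.5589, -0.1905, 0.0279]
tool_rot: [[0.945, 0.284, -0.161], [0.327, -0.819, 0.472], [0.002, -0.499, -0.867]]
ft_force: [-0.4, 1.2, 4.9]
grip_width: 0.0592
gripper_force: 44.8
```

{"api": "arm_command", "payload": {"turn": [[-0.5,0,0],[-0.5,0,0],[-0.5,0,0],[-0.5,0,0],[-0.5,0,0],[-0.5,0,0],[-0.5,0,0],[-0.5,0,0],[-0.5,0,0],[-0.5,0,0],[-0.5,0,0],[-0.5,0,0]], "xyz": [[0,-0.028,0.0006],[0,-0.028,0.0006],[0,-0.028,0.0006],[0,-0.028,0.0006],[0,-0.028,0.0006],[0,-0.028,0.0006],[0,-0.028,0.0006],[0,-0.028,0.0006],[0,-0.028,0.0006],[0,-0.028,0.0006],[0,-0.028,0.0006],[0,-0.028,0.0006]], "claw": [55,55,55,55,55,55,55,55,55,55,55,55]}}

```text
time_s: 5.85
position: [0.5537, -0.1753, 0.0322]
tool_rot: [[0.945, 0.327, 0.003], [0.327, -0.945, -0.003], [0.002, 0.004, -1.0]]
ft_force: [-1.1, 0.1, 2.5]
grip_width: 0.0589
gripper_force: 44.8
```

Run:
```python
from h import *
a,n,k=frame(19)
c=np.array([.5593,-.1921,0]);p=c+.0173*n
go(p+.032*k,0); go(p+.032*(.5*n+.866*k),-30)
```

```text
t 5.85 pos [ 0.5537 -0.1753  0.0322] turn units [ 0.045 -0.023  0.015] shift now [-0.003  0.009  0.003] after turn [-0.003  0.009  0.003] F [-1.1  0.1  2.5] grip 0.05891391783619253 44.78825167105242
t 5.85 pos [ 0.5537 -0.1753  0.0322] turn units [-5.955 -0.026  0.009] shift now [-0.003 -0.311  0.088] after turn [-0.003 -0.314 -0.078] F [-1.1  0.1  2.5] grip 0.05891391783619253 44.78825167105242
```

Exactly on the planned arc. I'll do the second half.

{"api": "arm_command", "payload": {"turn": [[-0.5,0,0],[-0.5,0,0],[-0.5,0,0],[-0.5,0,0],[-0.5,0,0],[-0.5,0,0],[-0.5,0,0],[-0.5,0,0],[-0.5,0,0],[-0.5,0,0],[-0.5,0,0],[-0.5,0,0]], "xyz": [[0,-0.028,0.0006],[0,-0.028,0.0006],[0,-0.028,0.0006],[0,-0.028,0.0006],[0,-0.028,0.0006],[0,-0.028,0.0006],[0,-0.028,0.0006],[0,-0.028,0.0006],[0,-0.028,0.0006],[0,-0.028,0.0006],[0,-0.028,0.0006],[0,-0.028,0.0006]], "claw": [55,55,55,55,55,55,55,55,55,55,55,55]}}

```text
time_s: 7.05
position: [0.5485, -0.1601, 0.0279]
tool_rot: [[0.945, 0.282, 0.167], [0.327, -0.817, -0.476], [0.002, 0.504, -0.864]]
ft_force: [-6.0, -0.5, 17.3]
grip_width: 0.0593
gripper_force: 46.4
```

{"api": "arm_command", "payload": {"turn": [[0,0,0],[0,0,0]], "xyz": [[0,0,0],[0,0,0]], "claw": [55,55]}}

```text
time_s: 7.25
position: [0.5485, -0.1602, 0.028]
tool_rot: [[0.945, 0.282, 0.166], [0.327, -0.817, -0.474], [0.002, 0.502, -0.865]]
ft_force: [-2.6, 1.8, 7.2]
grip_width: 0.0593
gripper_force: 45.2
```

Run:
```python
from h import *
a,n,k=frame(19)
c=np.array([.5593,-.1921,0]);p=c+.0173*n
go(p+.032*(.5*n+.866*k),-30)
```

```text
t 7.25 pos [ 0.5485 -0.1602  0.028 ] turn units [ 0.033 -0.027  0.008] shift now [-0.004  0.005  0.008] after turn [-0.004  0.005  0.008] F [-2.6  1.8  7.2] grip 0.0593074041023706 45.19800792179012
```

{"api": "arm_command", "payload": {"turn": [[0,0,0],[0,0,0],[0,0,0],[0,0,0],[0,0,0],[0,0,0],[0,0,0],[0,0,0],[0,0,0],[0,0,0],[0,0,0]], "xyz": [[0,0,0],[0,0,0],[0,0,0],[0,0,0],[0,0,-0.1],[0,0,-0.2],[0,0,-0.4],[0,0,-0.5],[0,0,-0.5],[0,0,-0.3],[0,0,0]], "claw": [63,67,71,71,71,71,71,71,71,71,71]}}

```text
time_s: 8.35
position: [0.5323, -0.1119, 0.1161]
tool_rot: [[0.945, 0.281, 0.169], [0.328, -0.817, -0.474], [0.005, 0.503, -0.864]]
ft_force: [-0.1, -0.6, -0.1]
grip_width: 0.0713
gripper_force: 0.0
```

{"api": "arm_command", "payload": {"turn": [[1,0,0],[1,0,0],[1,0,0],[1,0,0],[1,0,0],[1,0,0],[0,0,0],[0,0,0]], "xyz": [[0,0.17,0.007],[0,0.17,0.007],[0,0.17,0.007],[0,0.17,0.007],[0,0.17,0.007],[0,0.17,0.007],[0,0,0],[0,0,0]], "claw": [71,71,71,71,71,71,71,71]}}

```text
time_s: 9.15
position: [0.5473, -0.1592, 0.1262]
tool_rot: [[0.946, 0.326, 0.001], [0.326, -0.946, -0.002], [0.0, 0.002, -1.0]]
ft_force: [0.5, 0.4, 0.1]
grip_width: 0.0713
gripper_force: 0.0
```

```bash
cat >> h.py <<'E'
def sect(fn,yaw=19.,near=(.548,-.1594)):
    z=load(fn);a,n,k=frame(yaw);p=cloud(z).reshape(-1,3)
    q=p-np.array([*near,0]);s=q@a;m=q@n
    K=(abs(s)<.095)&(abs(m)<.045)&(p[:,2]>.008)&(p[:,2]<.067)
    p=p[K];s=s[K];m=m[K]
    t=p[:,2]>.055
    print("s",np.percentile(s,[.3,99.7]),"n",np.percentile(m,[.3,99.7]),"top z",np.median(p[t,2]))
    for lo in np.arange(-.07,.07,.028):
        b=t&(s>=lo)&(s<lo+.028); print(round(lo,3),np.round([m[b].min(),m[b].max()],4) if b.sum()>5 else None)
E
python3 - <<'E'
from h import *
a,n,k=frame(19)
snap("wrist","w3");sect("w3")
c=np.array([.548,-.1594,.03]); go(c+.097*k,0)
E
```

```text
s [-0.07190814  0.07655558] n [-0.03217031  0.03559238] top z 0.05993588837487664
-0.07 [-0.0189  0.0222]
-0.042 [-0.0189  0.0225]
-0.014 [-0.0188  0.0223]
0.014 [-0.0185  0.0227]
0.042 [-0.0187  0.0227]
t 9.2 pos [ 0.5472 -0.1585  0.1264] turn units [ 0.025 -0.002  0.012] shift now [ 0.009  0.023 -0.012] after turn [ 0.009  0.023 -0.012] F [-0.4  0.1 -0.7] grip 0.07130327637607216 0.0
```

View pics/w3.png

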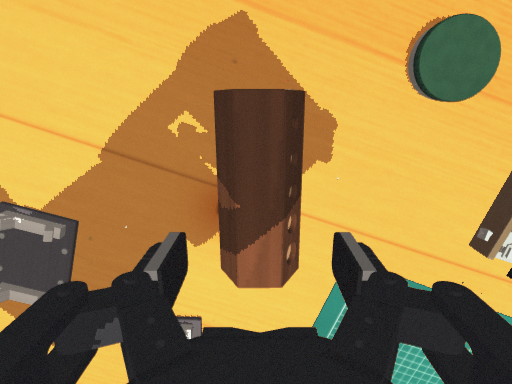

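The block lies flat, with the row of hollows now on its upper-right face (column 295, rows 155–255), as expected after one roll. I'll swing to the right lean for the second roll.

{"api": "arm_command", "payload": {"turn": [[1,0,0],[1,0,0],[1,0,0],[1,0,0],[1,0,0],[1,0,0],[0,0,0],[0,0,0]], "xyz": [[0,0.17,0.007],[0,0.17,0.007],[0,0.17,0.007],[0,0.17,0.007],[0,0.17,0.007],[0,0.17,0.007],[0,0,0],[0,0,0]], "claw": [71,71,71,71,71,71,71,71]}}

```text
time_s: 10.0
position: [0.5635, -0.2041, 0.1137]
tool_rot: [[0.945, 0.284, -0.163], [0.327, -0.82, 0.47], [0.0, -0.497, -0.868]]
ft_force: [1.1, 0.7, -0.4]
grip_width: 0.0708
gripper_force: 0.0
```

Run:
```python
from h import *
a,n,k=frame(19.1)
c=np.array([.5493,-.157,.03]);tz=.5*n-.866*k
go(c+.003*tz,30,19.1)
```

```text
t 10.0 pos [ 0.5635 -0.2041  0.1137] turn units [ 0.037 -0.002  0.   ] shift now [ 0.039 -0.021  2.002] after turn [ 0.039 -0.015  2.002] F [ 1.1  0.7 -0.4] grip 0.07079183611814886 0.0
```

{"api": "arm_command", "payload": {"turn": [[0.02,0,0],[0,0,0],[0,0,0],[0,0,0],[0,0,0],[0,0,0],[0,0,0],[0,0,0],[0,0,0],[0,0,0],[0,0,0]], "xyz": [[0.04,-0.015,0],[0,0,0.2],[0,0,0.35],[0,0,0.4],[0,0,0.35],[0,0,0.25],[0,0,0.2],[0,0,0.15],[0,0,0.1],[0,0,0],[0,0,0]], "claw": [71,71,71,71,71,71,71,71,71,71,71]}}

```text
time_s: 11.1
position: [0.5493, -0.1567, 0.0282]
tool_rot: [[0.945, 0.284, -0.162], [0.327, -0.819, 0.473], [0.002, -0.499, -0.866]]
ft_force: [-1.4, -0.4, -0.3]
grip_width: 0.0711
gripper_force: 0.0
```

Run:
```python
from h import *
a,n,k=frame(19.1)
c=np.array([.5493,-.157,.03]);tz=.5*n-.866*k
go(c+.003*tz,30,19.1)
```

```text
t 11.1 pos [ 0.5493 -0.1567  0.0282] turn units [ 0.008 -0.021  0.003] shift now [-0.003 -0.013  0.026] after turn [-0.003 -0.013  0.026] F [-1.4 -0.4 -0.3] grip 0.07112597348613962 0.0
```

{"api": "arm_command", "payload": {"turn": [[0,0,0],[0,0,0],[0,0,0],[0,0,0],[0,0,0],[0,0,0],[0,0,0]], "xyz": [[0,-0.013,0.02],[0,0,0],[0,0,0],[0,0,0],[0,0,0],[0,0,0],[0,0,0]], "claw": [69,66,62,58,55,55,55]}}

```text
time_s: 11.8
position: [0.549, -0.1558, 0.0278]
tool_rot: [[0.945, 0.284, -0.161], [0.326, -0.819, 0.472], [0.002, -0.499, -0.866]]
ft_force: [0.1, -2.8, 5.1]
grip_width: 0.059
gripper_force: 44.1
```

Run:
```python
from h import *
a,n,k=frame(19.1)
c=np.array([.5493,-.157,.03]);tz=.5*n-.866*k
go(c+.0026*tz,30,19.1)
```

```text
t 11.8 pos [ 0.549  -0.1558  0.0278] turn units [ 0.01  -0.023  0.002] shift now [-0.002 -0.001  0.001] after turn [-0.002 -0.001  0.001] F [ 0.1 -2.8  5.1] grip 0.05897423582461261 44.11141578108072
```

Gripped as planned. I'll do the second roll with the same arc.

{"api": "arm_command", "payload": {"turn": [[-0.5,0,0],[-0.5,0,0],[-0.5,0,0],[-0.5,0,0],[-0.5,0,0],[-0.5,0,0],[-0.5,0,0],[-0.5,0,0],[-0.5,0,0],[-0.5,0,0],[-0.5,0,0],[-0.5,0,0]], "xyz": [[0,-0.028,0.0006],[0,-0.028,0.0006],[0,-0.028,0.0006],[0,-0.028,0.0006],[0,-0.028,0.0006],[0,-0.028,0.0006],[0,-0.028,0.0006],[0,-0.028,0.0006],[0,-0.028,0.0006],[0,-0.028,0.0006],[0,-0.028,0.0006],[0,-0.028,0.0006]], "claw": [55,55,55,55,55,55,55,55,55,55,55,55]}}

```text
time_s: 13.0
position: [0.5438, -0.1405, 0.0319]
tool_rot: [[0.945, 0.327, 0.003], [0.327, -0.945, -0.002], [0.002, 0.003, -1.0]]
ft_force: [1.1, -1.5, 0.8]
grip_width: 0.0594
gripper_force: 43.6
```

{"api": "arm_command", "payload": {"turn": [[-0.5,0,0],[-0.5,0,0],[-0.5,0,0],[-0.5,0,0],[-0.5,0,0],[-0.5,0,0],[-0.5,0,0],[-0.5,0,0],[-0.5,0,0],[-0.5,0,0],[-0.5,0,0],[-0.5,0,0]], "xyz": [[0,-0.028,0.0006],[0,-0.028,0.0006],[0,-0.028,0.0006],[0,-0.028,0.0006],[0,-0.028,0.0006],[0,-0.028,0.0006],[0,-0.028,0.0006],[0,-0.028,0.0006],[0,-0.028,0.0006],[0,-0.028,0.0006],[0,-0.028,0.0006],[0,-0.028,0.0006]], "claw": [55,55,55,55,55,55,55,55,55,55,55,55]}}

```text
time_s: 14.2
position: [0.5386, -0.1249, 0.0276]
tool_rot: [[0.945, 0.282, 0.166], [0.327, -0.818, -0.474], [0.002, 0.502, -0.865]]
ft_force: [-5.8, 1.0, 17.8]
grip_width: 0.0589
gripper_force: 45.4
```

{"api": "arm_command", "payload": {"turn": [[0,0,0],[0,0,0],[0,0,0],[0,0,0],[0,0,0],[0,0,0],[0,0,0],[0,0,0],[0,0,0],[0,0,0],[0,0,0],[0,0,0]], "xyz": [[0,0,0],[0,0,0],[0,0,0],[0,0,0],[0,0,0],[0,0,-0.1],[0,0,-0.2],[0,0,-0.4],[0,0,-0.5],[0,0,-0.5],[0,0,-0.3],[0,0,0]], "claw": [55,63,67,71,71,71,71,71,71,71,71,71]}}

```text
time_s: 15.4
position: [0.5223, -0.0769, 0.1163]
tool_rot: [[0.945, 0.282, 0.168], [0.328, -0.818, -0.472], [0.005, 0.501, -0.865]]
ft_force: [0.7, 0.4, -1.3]
grip_width: 0.071
gripper_force: 0.0
```

Run:
```python
from h import *
a,n,k=frame(19.1)
c=np.array([.5493,-.157,.03])+.0346*n;print(c)
go(c-.097*(-.5*n-.866*k),-30,19.1)
snap("wrist","w4");sect("w4",19.1,c[:2])
```

```text
[ 0.53797826 -0.12430477  0.03      ]
t 15.4 pos [ 0.5223 -0.0769  0.1163] turn units [ 0.018 -0.053 -0.019] shift now [-0.014  0.002  0.053] after turn [-0.014  0.002  0.053] F [ 0.7  0.4 -1.3] grip 0.07100509406950158 0.0
s [-0.07430987  0.07406205] n [-0.01616684  0.03547715] top z 0.05846614703503898
-0.07 [-0.0169  0.0217]
-0.042 [-0.0175  0.0213]
-0.014 [-0.0174  0.0225]
0.014 [-0.0171  0.0218]
0.042 [-0.017   0.0215]
```

View pics/w4.png

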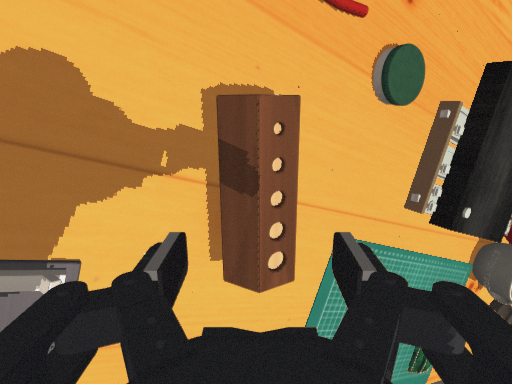

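The five pale hollows (column 277, rows 128–260) are on the top face, which looks tilted only because the camera leans left. Next: a vertical look at the block, then at the cradle.

{"api": "arm_command", "payload": {"turn": [[1,0,0],[1,0,0],[1,0,0],[1,0,0],[1,0,0],[1,0,0],[0,0,0],[0,0,0]], "xyz": [[0,0.17,0.007],[0,0.17,0.007],[0,0.17,0.007],[0,0.17,0.007],[0,0.17,0.007],[0,0.17,0.007],[0,0,0],[0,0,0]], "claw": [71,71,71,71,71,71,71,71]}}

```text
time_s: 16.25
position: [0.5372, -0.1243, 0.1262]
tool_rot: [[0.946, 0.325, -0.0], [0.325, -0.946, -0.0], [-0.0, 0.0, -1.0]]
ft_force: [-0.7, 0.6, -1.0]
grip_width: 0.0711
gripper_force: 0.0
```

Run:
```python
from h import *
snap("wrist","w5");sect("w5",19.1,(.538,-.1243))
```

```text
s [-0.07354349  0.07454012] n [-0.03154434  0.0358765 ] top z 0.05983934538229284
-0.07 [-0.0189  0.0226]
-0.042 [-0.0189  0.0229]
-0.014 [-0.0184  0.0229]
0.014 [-0.0188  0.0233]
0.042 [-0.0188  0.0228]
```

{"api": "arm_command", "payload": {"turn": [[0,0,0],[0,0,0],[0,0,0],[0,0,0],[0,0,0],[0,0,0],[0,0,0],[0,0,0],[0,0,0],[0,0,0]], "xyz": [[0,-0.3,-0.6],[-0.1,-0.7,-0.6],[-0.15,-0.85,-0.4],[-0.15,-0.85,-0.2],[-0.15,-0.85,0],[-0.15,-0.85,0],[-0.15,-0.85,0],[-0.1,-0.6,0],[0,0,0],[0,0,0]], "claw": [71,71,71,71,71,71,71,71,71,71]}}

```text
time_s: 17.3
position: [0.3965, 0.1376, 0.2171]
tool_rot: [[0.944, 0.329, 0.002], [0.329, -0.944, -0.0], [0.002, 0.001, -1.0]]
ft_force: [-0.2, 0.5, -0.8]
grip_width: 0.071
gripper_force: 0.0
```

Run:
```python
from h import *
go((.43,.183,.2),0,18);snap("wrist","w6")
z=load("w6");C=cloud(z);im=z["im"]
a,n,k=frame(18);q=C-np.array([.43,.183,0])
S=q@a;N=q@n;Z=C[...,2];roi=(abs(S)<.1)&(abs(N)<.08)
v,u=np.where(roi);print("roi px",u.min(),v.min(),u.max(),v.max(),roi.sum())
from collections import Counter
print(sorted(Counter(np.round(Z[roi]*500).astype(int)*2).items()))
hsv=cv2.cvtColor(im,cv2.COLOR_BGR2HSV)
m=((Z>.005)&roi).astype(np.uint8)
cs,_=cv2.findContours(m,0,1);c=max(cs,key=cv2.contourArea)
P=np.array([onz(z,x,y,.008)[:2] for x,y in c[:,0] if Z[y,x]<.012],np.float32)
print(cv2.minAreaRect(P))
ch=roi&(Z>.016);h=ch&(S>0);l=ch&(S<0)
for g in(h,l): print("saddle s",np.percentile(S[g],[1,99]),"n",np.percentile(N[g],[.5,99.5]),"zmax",Z[g].max())
f=roi&(abs(Z-.02)<.0015)
for g in(f&(S>0),f&(S<0)): print("floor s",np.percentile(S[g],[2,98]),"n",np.percentile(N[g],[2,98]),g.sum())
```

```text
t 17.3 pos [0.3965 0.1376 0.2171] turn units [ 0.012 -0.018  0.242] shift now [ 0.931 -0.637  0.342] after turn [ 0.918 -0.656  0.341] F [-0.2  0.5 -0.8] grip 0.07095150796934713 0.0
roi px 0 0 511 383 59406
[(np.int64(-4), 4), (np.int64(-2), 1872), (np.int64(0), 10779), (np.int64(2), 916), (np.int64(4), 6), (np.int64(6), 1326), (np.int64(8), 6729), (np.int64(10), 673), (np.int64(12), 55), (np.int64(14), 36), (np.int64(16), 34), (np.int64(18), 189), (np.int64(20), 985), (np.int64(22), 151), (np.int64(24), 75), (np.int64(26), 73), (np.int64(28), 125), (np.int64(30), 223), (np.int64(32), 288), (np.int64(34), 77), (np.int64(224), 4), (np.int64(226), 70), (np.int64(228), 112), (np.int64(230), 145), (np.int64(232), 164), (np.int64(234), 187), (np.int64(236), 186), (np.int64(238), 222), (np.int64(240), 208), (np.int64(242), 234), (np.int64(244), 226), (np.int64(246), 245), (np.int64(248), 258), (np.int64(250), 274), (np.int64(252), 285), (np.int64(254), 289), (np.int64(256), 258), (np.int64(258), 243), (np.int64(260), 223), (np.int64(262), 478), (np.int64(264), 151), (np.int64(266), 110), (np.int64(268), 195), (np.int64(270), 382), (np.int64(272), 508), (np.int64(274), 523), (np.int64(276), 949), (np.int64(278), 1582), (np.int64(280), 1508), (np.int64(282), 1178), (np.int64(284), 539), (np.int64(286), 619), (np.int64(288), 809), (np.int64(290), 1251), (np.int64(292), 1536), (np.int64(294), 1698), (np.int64(296), 1919), (np.int64(298), 2055), (np.int64(300), 2004), (np.int64(302), 2047), (np.int64(304), 1889), (np.int64(306), 1830), (np.int64(308), 1140), (np.int64(310), 760), (np.int64(312), 976), (np.int64(314), 1231), (np.int64(316), 281), (np.int64(360), 809)]Traceback (most recent call last):
  File "<stdin>", line 13, in <module>
cv2.error: OpenCV(4.12.0) /io/opencv/modules/imgproc/src/convhull.cpp:143: error: (-215:Assertion failed) total >= 0 && (depth == CV_32F || depth == CV_32S) in function 'convexHull'
```

View pics/w6.png

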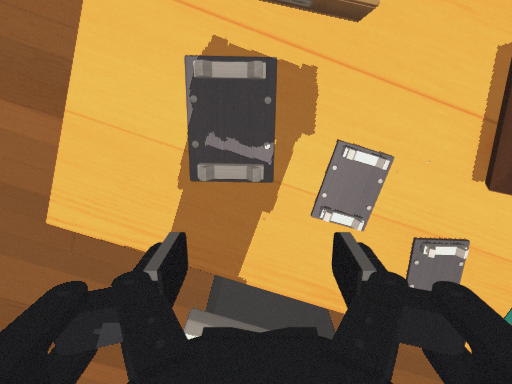

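The view shows the whole large cradle at columns 186–277, rows 55–182, clear of the fingers. I'll restrict the fit to heights below 50 mm.

Run:
```python
from h import *
z=load("w6");C=cloud(z)
for yaw in (18.2,):
    a,n,k=frame(yaw);q=C-np.array([.43,.183,0])
    S=q@a;N=q@n;Z=C[...,2];roi=(abs(S)<.1)&(abs(N)<.08)&(Z<.05)
    m=((Z>.005)&roi).astype(np.uint8)
    cs,_=cv2.findContours(m,0,1);c=max(cs,key=cv2.contourArea)
    P=np.array([onz(z,x,y,.008)[:2] for x,y in c[:,0] if Z[y,x]<.012],np.float32)
    print(cv2.minAreaRect(P))
    ch=roi&(Z>.016)
    for g in(ch&(S>0),ch&(S<0)): print("saddle s",np.percentile(S[g],[1,99]),"n",np.percentile(N[g],[.5,99.5]),"zmax",Z[g].max())
    f=roi&(abs(Z-.02)<.002)
    for g in(f&(S>0),f&(S<0)): print("floor s",np.percentile(S[g],[2,98]),"n",np.percentile(N[g],[2,98]),N[g].mean(),g.sum())
    # cheek symmetry at z 26-31
    f=roi&(Z>.025)&(Z<.031)
    for g in(f&(S>0),f&(S<0)):
        print("cheek n",np.median(N[g&(N>0)]),np.median(N[g&(N<0)]),(g&(N>0)).sum(),(g&(N<0)).sum())
```

```text
((0.4298042058944702, 0.1830819547176361), (0.13916319608688354, 0.09937023371458054), 18.094558715820312)
saddle s [0.04669439 0.06229331] n [-0.03723309  0.03777337] zmax 0.03431474808587732
saddle s [-0.06264675 -0.04710623] n [-0.03732302  0.03805588] zmax 0.03457399135866125
floor s [0.04676858 0.06216972] n [-0.03704016  0.03708152] -0.0008812749859296395 696
floor s [-0.06244828 -0.04721224] n [-0.03716113  0.03714283] -0.00028855732204304197 556
cheek n 0.024694158274966474 -0.02998270016124642 123 110
cheek n 0.025051765576386185 -0.030374827811811316 94 94
```

{"api": "arm_command", "payload": {"turn": [[1,0,0],[1,0,0],[1,0,0],[1,0,0],[1,0,0],[1,0,0],[0,0,0],[0,0,0]], "xyz": [[0,0,0],[0,0,0],[0,0,0],[0,0,0],[0,0,0],[0,0,0],[0,0,0],[0,0,0]], "claw": [71,71,71,71,71,71,71,71]}}

```text
time_s: 18.15
position: [0.3975, 0.1361, 0.2168]
tool_rot: [[0.946, 0.282, -0.161], [0.325, -0.82, 0.471], [0.001, -0.498, -0.867]]
ft_force: [0.6, 0.4, 0.2]
grip_width: 0.071
gripper_force: 0.0
```

Run:
```python
from h import *
a,n,k=frame(19.2)
c=np.array([.5377,-.1222,.03])-.0008*n;tz=.5*n-.866*k
go(c-.1*tz,30,19.2)
```

```text
t 18.15 pos [0.3975 0.1361 0.2168] turn units [ 0.025 -0.031 -0.038] shift now [ 0.975  6.906 -1.655] after turn [ 0.948  6.906 -1.673] F [0.6 0.4 0.2] grip 0.07095514710393742 0.0
```

{"api": "arm_command", "payload": {"turn": [[0,-0.02,-0.02],[0,0,0],[0,0,0],[0,0,0],[0,0,0],[0,0,0],[0,0,0],[0,0,0],[0,0,0],[0,0,0],[0,0,0],[0,0,0]], "xyz": [[0,0.4,-0.3],[0.1,0.8,-0.3],[0.1,0.9,-0.3],[0.12,0.9,-0.2],[0.12,0.9,-0.1],[0.12,0.9,-0.1],[0.12,0.9,-0.1],[0.12,0.8,-0.1],[0.15,0.4,-0.17],[0,0,0],[0,0,0],[0,0,0]], "claw": [71,71,71,71,71,71,71,71,71,71,71,71]}}

```text
time_s: 19.35
position: [0.5539, -0.1679, 0.1176]
tool_rot: [[0.944, 0.286, -0.164], [0.33, -0.818, 0.471], [0.001, -0.499, -0.867]]
ft_force: [0.1, -0.0, -0.1]
grip_width: 0.0714
gripper_force: 0.0
```

Run:
```python
from h import *
a,n,k=frame(19.2)
c=np.array([.5377,-.1222,.03])-.0008*n;tz=.5*n-.866*k
go(c+.003*tz,30,19.2)
```

```text
t 19.35 pos [ 0.5539 -0.1679  0.1176] turn units [0.012 0.001 0.015] shift now [-0.005  0.048  2.054] after turn [-0.005  0.05   2.054] F [ 0.1 -0.  -0.1] grip 0.07142846416345681 0.0
```

{"api": "arm_command", "payload": {"turn": [[0.01,0,0.01],[0,0,0],[0,0,0],[0,0,0],[0,0,0],[0,0,0],[0,0,0],[0,0,0],[0,0,0],[0,0,0],[0,0,0]], "xyz": [[0,0.05,0],[0,0,0.2],[0,0,0.35],[0,0,0.4],[0,0,0.35],[0,0,0.25],[0,0,0.2],[0,0,0.15],[0,0,0.1],[0,0,0.05],[0,0,0]], "claw": [71,71,71,71,71,71,71,71,71,71,71]}}

```text
time_s: 20.45
position: [0.538, -0.1226, 0.027]
tool_rot: [[0.945, 0.284, -0.164], [0.328, -0.818, 0.473], [0.0, -0.501, -0.866]]
ft_force: [-0.0, -0.2, -0.5]
grip_width: 0.0714
gripper_force: 0.0
```

{"api": "arm_command", "payload": {"turn": [[0,0,0],[0,0,0],[0,0,0],[0,0,0],[0,0,0],[0,0,0],[0,0,0],[0,0,0]], "xyz": [[0,0,0],[0,0,0],[0,0,0],[0,0,0],[0,0,0],[0,0,0],[0,0,0],[0,0,0]], "claw": [69,66,63,61,58,55,55,55]}}

```text
time_s: 21.25
position: [0.5379, -0.1221, 0.028]
tool_rot: [[0.945, 0.284, -0.164], [0.328, -0.817, 0.474], [0.001, -0.502, -0.865]]
ft_force: [-1.9, 2.8, 8.8]
grip_width: 0.059
gripper_force: 44.3
```

Run:
```python
from h import *
a,n,k=frame(19.2)
c=np.array([.5377,-.1222,.03])-.0008*n;tz=.5*n-.866*k
go(c+.003*tz,30,19.2)
s=env.observe();t=np.array(s["position"]);R=np.array(s["tool_rot"])
# centre on tool axis at height .03
cc=t+R[:,2]*(.03-t[2])/R[2,2];print("grip-derived centre",cc,"yaw",np.degrees(np.arctan2(R[1,0],R[0,0])))
snap("wrist","w7");sect("w7",19.2,cc[:2])
```

```text
t 21.25 pos [ 0.5379 -0.1221  0.028 ] turn units [-0.026 -0.011 -0.001] shift now [-0.004 -0.005  0.017] after turn [-0.004 -0.006  0.017] F [-1.9  2.8  8.8] grip 0.059004401528761914 44.313430013135076
grip-derived centre [ 0.53827229 -0.1231916   0.03      ] yaw 19.167595290133686
s [-0.03273663  0.0742139 ] n [-0.0441814   0.02506104] top z 0.05962939104767956
-0.07 None
-0.042 [-0.0203  0.0188]
-0.014 [-0.0207  0.0322]
0.014 [-0.0208  0.0186]
0.042 [-0.021   0.0186]
```

{"api": "arm_command", "payload": {"turn": [[0,0,0],[0,0,0],[0,0,0],[0,0,0],[0,0,0],[0,0,0]], "xyz": [[0,-0.05,-0.087],[0,-0.15,-0.26],[0,-0.25,-0.433],[0,-0.25,-0.433],[0,-0.1,-0.173],[0,0,0]], "claw": [55,55,55,55,55,55], "squeeze": 50}}

```text
time_s: 21.9
position: [0.5384, -0.123, 0.1083]
tool_rot: [[0.945, 0.285, -0.162], [0.328, -0.819, 0.471], [0.002, -0.498, -0.867]]
ft_force: [-0.3, -1.0, -2.9]
grip_width: 0.0587
gripper_force: 54.9
```

Run:
```python
from h import *
a,n,k=frame(18.1);tz=.5*n-.866*k
C=np.array([.4298,.1831,.05])-.0005*n
go(C+.0023*tz+.04*k,30,18.1)
```

```text
t 21.9 pos [ 0.5384 -0.123   0.1083] turn units [0.02  0.085 0.195] shift now [-0.043 -5.44   3.597] after turn [-0.163 -5.432  3.605] F [-0.3 -1.  -2.9] grip 0.05869100883996694 54.879239313304424
```

{"api": "arm_command", "payload": {"turn": [[0.01,0.08,0.19],[0,0,0],[0,0,0],[0,0,0],[0,0,0],[0,0,0],[0,0,0],[0,0,0],[0,0,0],[0,0,0],[0,0,0],[0,0,0]], "xyz": [[0,0,0],[-0.01,-0.3,0.2],[-0.02,-0.6,0.4],[-0.02,-0.75,0.5],[-0.02,-0.75,0.5],[-0.02,-0.75,0.5],[-0.02,-0.75,0.5],[-0.02,-0.75,0.5],[-0.02,-0.53,0.35],[-0.01,-0.25,0.155],[0,0,0],[0,0,0]], "claw": [55,55,55,55,55,55,55,55,55,55,55,55]}}

```text
time_s: 23.1
position: [0.4296, 0.1833, 0.0869]
tool_rot: [[0.95, 0.268, -0.158], [0.311, -0.823, 0.476], [-0.002, -0.501, -0.865]]
ft_force: [0.3, 0.0, -2.4]
grip_width: 0.0589
gripper_force: 54.9
```

Run:
```python
from h import *
a,n,k=frame(18.1);tz=.5*n-.866*k
C=np.array([.4298,.1831,.05])-.0005*n
go(C+.0023*tz+.006*k,30,18.1)
```

```text
t 23.1 pos [0.4296 0.1833 0.0869] turn units [-0.015  0.023 -0.011] shift now [0.004 0.323 0.573] after turn [0.003 0.322 0.574] F [ 0.3  0.  -2.4] grip 0.05893630341016108 54.8509805649519
```

{"api": "arm_command", "payload": {"turn": [[-0.01,0.02,0],[0,0,0],[0,0,0],[0,0,0],[0,0,0],[0,0,0],[0,0,0],[0,0,0]], "xyz": [[0,0.05,0.09],[0,0.08,0.14],[0,0.08,0.14],[0,0.06,0.11],[0,0.03,0.055],[0,0.02,0.035],[0,0,0],[0,0,0]], "claw": [55,55,55,55,55,55,55,55]}}

```text
time_s: 23.9
position: [0.429, 0.1844, 0.0547]
tool_rot: [[0.951, 0.269, -0.156], [0.31, -0.823, 0.476], [-0.0, -0.501, -0.866]]
ft_force: [-0.1, -0.2, -2.0]
grip_width: 0.0588
gripper_force: 54.8
```

Run:
```python
from h import *
a,n,k=frame(18.1);tz=.5*n-.866*k
C=np.array([.4298,.1831,.05])-.0005*n
go(C+.0023*tz,30,18.1);s=env.observe();print("F a,n,k",[np.dot(s["ft_force"],x) for x in(a,n,k)],s["wrist_torque"])
snap("wrist","w8")
```

```text
t 23.9 pos [0.429  0.1844 0.0547] turn units [-0.008  0.001 -0.003] shift now [0.007 0.081 0.108] after turn [0.007 0.081 0.108] F [-0.1 -0.2 -2. ] grip 0.05880367989410383 54.81745781376958
F a,n,k [np.float64(-0.17367500733285096), np.float64(-0.12149598776384127), np.float64(-2.045631269673029)] [-0.41348894 -0.11170574 -0.02721835]
```

View pics/w8.png

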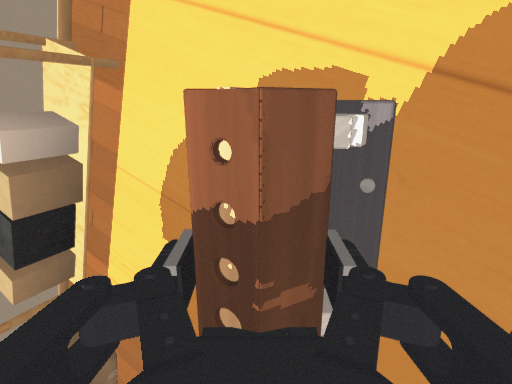

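The block, hollows up, is lined up over the cradle, whose right cheek shows at (350,130). About 6.7 mm remain, so I'll lower slowly and watch the force.

{"api": "arm_command", "payload": {"turn": [[0,0,0],[0,0,0],[0,0,0],[0,0,0],[0,0,0],[0,0,0]], "xyz": [[0.007,0.014,-0.008],[0,0.015,0.026],[0,0.015,0.026],[0,0.015,0.026],[0,0,0],[0,0,0]], "claw": [55,55,55,55,55,55]}}

```text
time_s: 24.55
position: [0.4295, 0.1837, 0.05]
tool_rot: [[0.951, 0.268, -0.156], [0.31, -0.823, 0.476], [-0.001, -0.501, -0.866]]
ft_force: [0.4, -0.1, -1.2]
grip_width: 0.0585
gripper_force: 54.8
```

Run:
```python
from h import *
a,n,k=frame(18.1);tz=.5*n-.866*k
C=np.array([.4298,.1831,.05])-.0005*n
go(C+.0023*tz,30,18.1);s=env.observe();print("F a,n,k",[np.dot(s["ft_force"],x) for x in(a,n,k)],s["wrist_torque"])
d=s["position"]-C-.0023*tz;print("err mm a,n,k",[1e3*d@x for x in(a,n,k)])
```

```text
t 24.55 pos [0.4295 0.1837 0.05  ] turn units [-0.011  0.005 -0.006] shift now [0.002 0.021 0.034] after turn [0.002 0.021 0.034] F [ 0.4 -0.1 -1.2] grip 0.05853060790982949 54.83989871107042
F a,n,k [np.float64(0.2979677834304652), np.float64(-0.2526084868044218), np.float64(-1.2256854582319372)] [-0.38435748 -0.10670852  0.0477323 ]
err mm a,n,k [np.float64(-0.10188560605330065), np.float64(0.03973346861762163), np.float64(2.0057760525754427)]
```

{"api": "arm_command", "payload": {"turn": [[0,0,0],[0,0,0],[0,0,0],[0,0,0],[0,0,0]], "xyz": [[0,0.005,0.009],[0,0.005,0.009],[0,0.005,0.009],[0,0,0],[0,0,0]], "claw": [55,55,55,55,55]}}

```text
time_s: 25.05
position: [0.4295, 0.1837, 0.0485]
tool_rot: [[0.951, 0.268, -0.156], [0.31, -0.823, 0.476], [-0.001, -0.501, -0.866]]
ft_force: [0.3, 0.4, -2.3]
grip_width: 0.0588
gripper_force: 54.8
```

Run:
```python
from h import *
a,n,k=frame(18.1);tz=.5*n-.866*k
C=np.array([.4298,.1831,.05])-.0005*n
s=env.observe();print("F a,n,k",[np.dot(s["ft_force"],x) for x in(a,n,k)],s["wrist_torque"])
d=s["position"]-C-.0023*tz;print("err mm a,n,k",[1e3*d@x for x in(a,n,k)])
```

```text
F a,n,k [np.float64(0.386074412594203), np.float64(0.2591116543203542), np.float64(-2.26705252613289)] [-0.42989526 -0.12738009  0.00473637]
err mm a,n,k [np.float64(-0.1113651191774476), np.float64(0.05502101645069209), np.float64(0.4812238637909561)]
```

No side force, and 0.5 mm remains. I'll touch down, then open gently.

{"api": "arm_command", "payload": {"turn": [[0,0,0],[0,0,0],[0,0,0],[0,0,0]], "xyz": [[0,0.003,0.005],[0,0.003,0.005],[0,0,0],[0,0,0]], "claw": [55,55,55,55]}}

```text
time_s: 25.45
position: [0.4295, 0.1839, 0.0481]
tool_rot: [[0.951, 0.269, -0.156], [0.311, -0.823, 0.476], [-0.0, -0.501, -0.865]]
ft_force: [-0.8, 0.6, 1.5]
grip_width: 0.0585
gripper_force: 55.1
```

Run:
```python
from h import *
a,n,k=frame(18.1);tz=.5*n-.866*k
C=np.array([.4298,.1831,.05])-.0005*n
s=env.observe();print("F a,n,k",[np.dot(s["ft_force"],x) for x in(a,n,k)],s["wrist_torque"])
d=s["position"]-C-.0023*tz;print("err mm a,n,k",[1e3*d@x for x in(a,n,k)])
```

```text
F a,n,k [np.float64(-0.5294462286465716), np.float64(0.8437789880348947), np.float64(1.5231477358724428)] [ 0.06037212 -0.07760457  0.07223048]
err mm a,n,k [np.float64(-0.06988838464814243), np.float64(0.1675767189566665), np.float64(0.08146671462991784)]
```

It touched down at seat height with small forces. Releasing and withdrawing along the tool axis, then swinging to vertical for a check.

{"api": "arm_command", "payload": {"turn": [[0,0,0],[0,0,0],[0,0,0],[0,0,0],[0,0,0],[0,0,0],[0,0,0],[0,0,0],[0,0,0],[0,0,0],[0,0,0],[0,0,0]], "xyz": [[0,0,0],[0,0,0],[0,0,0],[0,0,0],[0,0,0],[0,0,-0.1],[0,0,-0.2],[0,0,-0.4],[0,0,-0.6],[0,0,-0.6],[0,0,-0.4],[0,0,0]], "claw": [60,63,66,69,71,71,71,71,71,71,71,71]}}

```text
time_s: 26.65
position: [0.4489, 0.1276, 0.1497]
tool_rot: [[0.951, 0.27, -0.151], [0.309, -0.824, 0.475], [0.004, -0.498, -0.867]]
ft_force: [-0.0, -0.1, -0.7]
grip_width: 0.0712
gripper_force: 0.0
```

{"api": "arm_command", "payload": {"turn": [[-1,0,0],[-1,0,0],[-1,0,0],[-1,0,0],[-1,0,0],[-1,0,0],[0,0,0],[0,0,0],[0,0,0]], "xyz": [[0,-0.18,-0.1],[0,-0.18,-0.1],[0,-0.18,-0.1],[0,-0.18,-0.1],[0,-0.18,-0.1],[0,-0.18,-0.1],[0,0,-0.5],[0,0,0],[0,0,0]], "claw": [71,71,71,71,71,71,71,71,71]}}

```text
time_s: 27.55
position: [0.4341, 0.169, 0.2165]
tool_rot: [[0.95, 0.311, -0.001], [0.311, -0.95, 0.001], [-0.001, -0.001, -1.0]]
ft_force: [-0.2, -0.2, -0.8]
grip_width: 0.0709
gripper_force: 0.0
```

Run:
```python
from h import *
go((.4298,.1831,.2),0,18.1);snap("wrist","w9")
z=load("w9");a,n,k=frame(18.1);C=cloud(z).reshape(-1,3);q=C-np.array([.4298,.1831,0]);S=q@a;N=q@n;Z=C[:,2]
r=(abs(N)<.05)&(abs(S)<.1)&(Z<.095)
t=r&(Z>.0755)
print("top z",np.median(Z[t]),"s",np.percentile(S[t],[.5,99.5]))
for lo in np.arange(-.07,.07,.028):
    b=t&(S>=lo)&(S<lo+.028); print(round(lo,3),np.round([N[b].min(),N[b].max(),np.median(Z[b])],4))
f=r&(Z>.025)&(Z<.035)&(abs(abs(S)-.055)<.007);print("cheek n",np.percentile(N[f],[1,99]))
b=r&(abs(N)<.01)&(Z>.004)&(Z<.012)
print("plate s",np.percentile(S[r&(Z>.005)&(Z<.011)],[1,99]))
```

```text
t 27.55 pos [0.4341 0.169  0.2165] turn units [-0.012  0.009  0.001] shift now [ 0.007 -0.294  0.329] after turn [ 0.006 -0.295  0.329] F [-0.2 -0.2 -0.8] grip 0.07092979142493043 0.0
top z 0.07927161765146497 s [-0.07534963  0.07265471]
-0.07 [-0.0209  0.0194  0.0793]
-0.042 [-0.0198  0.0195  0.0793]
-0.014 [-0.0205  0.0195  0.0792]
0.014 [-0.0204  0.0198  0.0792]
0.042 [-0.0202  0.0197  0.0792]Traceback (most recent call last):
  File "<stdin>", line 9, in <module>
    return _quantile_unchecked(
        a, q, axis, out, overwrite_input, method, keepdims, weights)
    return _ureduce(a,
                    func=_quantile_ureduce_func,
    ...<5 lines>...
                    overwrite_input=overwrite_input,
                    method=method)
    r = func(a, **kwargs)
    result = _quantile(arr,
                       quantiles=q,
    ...<2 lines>...
                       out=out,
                       weights=wgt)
    slices_having_nans = np.isnan(arr[-1, ...])
                                  ~~~^^^^^^^^^
IndexError: index -1 is out of bounds for axis 0 with size 0
```

View pics/w9.png

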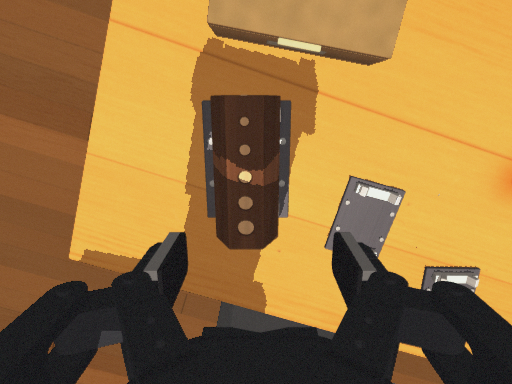

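Run:
```python
from h import *
z=load("w9");a,n,k=frame(18.1);C=cloud(z).reshape(-1,3);q=C-np.array([.4298,.1831,0]);S=q@a;N=q@n;Z=C[:,2]
for g in((N>.042)&(N<.049),(N<-.042)&(N>-.049)):
    r=g&(Z>.005)&(Z<.011)&(abs(S)<.09);print("plate side s",np.percentile(S[r],[.5,99.5]),r.sum())
r=(Z>.004)&(Z<.011)&(abs(S)<.06)&(abs(N)<.07);print("plate n",np.percentile(N[r],[.5,99.5]))
```

```text
plate side s [-0.0697255   0.06907086] 699
plate side s [-0.06982673  0.06909345] 687
plate n [-0.04908641  0.05052821]
```

The picture shows the block in the large cradle with its five hollows up (columns 244–246, rows 121–228). The top face is level at z ≈ 79–80 mm, the block is within about 1 mm of centre endwise, and the gripper is clear of it. Handing in.

```bash
python3 -c "
from rig import env
print(env.close_job())"
```

```text
the job is handed in; nothing more can be done
None
```

I rolled the block over two faces on the desk, with a stop flat on each, and laid it hollows-up in the 140 x 100 mm cradle, seated and within about 1 mm of centre endwise; the job is handed in at about 27.6 s, and no move went near the pliers, tin or spool.

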